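# Lay out the foaming series by height

## Task

Finish the foaming series on the dark mat: its unfoamed blank already stands on the plate at one end of the row. Move the four foam specimens from the steel drying sheet onto the four empty plates, one standing upright in the middle of each, so that they rise in height step by step away from the blank, the lowest next to it and the tallest at the far end. Do not tip any specimen over, and leave the blank and the clear display case where they are.

Things in the scene. Friction and masses are not known exactly. Their poses are not given: they have to be found in the camera images.
- foam_26: the lowest of four loose cream foam specimens: a plain upright cylinder 40 mm in diameter and 26 mm high, about 35 g, with fine pores. Same diameter as the others, told apart by height. At the start it stands on the steel drying sheet (floor 2 mm above the bench, ends turned up to 10 mm, long sides open), 75 mm or more from the next. Origin: centre of its underside, z up along its axis.
- foam_40: the second lowest of four loose cream foam specimens: a plain upright cylinder 40 mm in diameter and 40 mm high, about 35 g, with fine pores. Same diameter as the others, told apart by height. At the start it stands on the steel drying sheet (floor 2 mm above the bench, ends turned up to 10 mm, long sides open), 75 mm or more from the next. Origin: centre of its underside, z up along its axis.
- foam_54: the second tallest of four loose cream foam specimens: a plain upright cylinder 40 mm in diameter and 54 mm high, about 35 g, with fine pores. Same diameter as the others, told apart by height. At the start it stands on the steel drying sheet (floor 2 mm above the bench, ends turned up to 10 mm, long sides open), 75 mm or more from the next. Origin: centre of its underside, z up along its axis.
- foam_68: the tallest of four loose cream foam specimens: a plain upright cylinder 40 mm in diameter and 68 mm high, about 35 g, with fine pores. Same diameter as the others, told apart by height. At the start it stands on the steel drying sheet (floor 2 mm above the bench, ends turned up to 10 mm, long sides open), 75 mm or more from the next. Origin: centre of its underside, z up along its axis.
- blank: the unfoamed blank of the same series: a solid cream disc 40 mm in diameter and 12 mm high, loose, standing in the middle of its own white plate, which is one end plate of the row of five (either end). Origin: centre of its underside, z up.
- plate_a: one of the four empty white sample plates: flat disc 64 mm in diameter, 6 mm thick, fixed on the dark mat (3 mm thick), so its top is 9 mm above the bench. The five plates stand in one row about 78 mm apart; all look alike and only the place in the row tells them apart, so the letter says nothing about the place. Origin: centre of its underside, z up.
- plate_b: one of the four empty white sample plates: flat disc 64 mm in diameter, 6 mm thick, fixed on the dark mat (3 mm thick), so its top is 9 mm above the bench. The five plates stand in one row about 78 mm apart; all look alike and only the place in the row tells them apart, so the letter says nothing about the place. Origin: centre of its underside, z up.
- plate_c: one of the four empty white sample plates: flat disc 64 mm in diameter, 6 mm thick, fixed on the dark mat (3 mm thick), so its top is 9 mm above the bench. The five plates stand in one row about 78 mm apart; all look alike and only the place in the row tells them apart, so the letter says nothing about the place. Origin: centre of its underside, z up.
- plate_d: one of the four empty white sample plates: flat disc 64 mm in diameter, 6 mm thick, fixed on the dark mat (3 mm thick), so its top is 9 mm above the bench. The five plates stand in one row about 78 mm apart; all look alike and only the place in the row tells them apart, so the letter says nothing about the place. Origin: centre of its underside, z up.
- case: clear acrylic display case on a black base with white samples inside, 180 x 110 mm and 89 mm high, 0.6 kg, loose, standing to one side of the work. Origin: centre of its underside, x along the 180 mm side. A black-framed glass compartment box, 200 x 140 mm and 68 mm high, stands at the other side at about the same distance (not listed).
Mind the look-alikes: they are no part of the job. Leave any brown or pink look-alike of the foam_68 alone. What is shaped like the foam_40 but turquoise is not meant.

How it is judged:
At the end, for the whole second after the job is handed in: Each foam specimen stands upright (within 0.1 rad), at rest and released, on one of the four plates within 12 mm of the plate's centre; counted from the blank they are 26, 40, 54 and 68 mm high; the blank is within 12 mm and the display case within 25 mm of where it was ((horizontal distance between foam_26 and plate_a below 0.012 m or horizontal distance between foam_26 and plate_b below 0.012 m or horizontal distance between foam_26 and plate_c below 0.012 m or horizontal distance between foam_26 and plate_d below 0.012 m) and horizontal distance between foam_26 and blank between 0.048 and 0.108 m and height (world z) of foam_26 between 0.006 and 0.012 m and angle between each of foam_26, foam_40, foam_54, foam_68, blank's own z axis and vertical below 0.1 rad and linear speed of each of foam_26, foam_40, foam_54, foam_68 below 0.02 m/s and angular speed of each of foam_26, foam_40, foam_54, foam_68 below 0.2 rad/s and (horizontal distance between foam_40 and plate_a below 0.012 m or horizontal distance between foam_40 and plate_b below 0.012 m or horizontal distance between foam_40 and plate_c below 0.012 m or horizontal distance between foam_40 and plate_d below 0.012 m) and horizontal distance between foam_40 and blank between 0.126 and 0.186 m and height (world z) of foam_40 between 0.006 and 0.012 m and (horizontal distance between foam_54 and plate_a below 0.012 m or horizontal distance between foam_54 and plate_b below 0.012 m or horizontal distance between foam_54 and plate_c below 0.012 m or horizontal distance between foam_54 and plate_d below 0.012 m) and horizontal distance between foam_54 and blank between 0.204 and 0.264 m and height (world z) of foam_54 between 0.006 and 0.012 m and (horizontal distance between foam_68 and plate_a below 0.012 m or horizontal distance between foam_68 and plate_b below 0.012 m or horizontal distance between foam_68 and plate_c below 0.012 m or horizontal distance between foam_68 and plate_d below 0.012 m) and horizontal distance between foam_68 and blank between 0.282 and 0.342 m and height (world z) of foam_68 between 0.006 and 0.012 m and distance of blank from where it was at the start of the episode below 0.012 m and distance of case from where it was at the start of the episode below 0.025 m); the robot touches nothing.
It fails at once if a specimen or the blank is tipped over (more than 0.7 rad) (angle between any of foam_26, foam_40, foam_54, foam_68, blank's own z axis and vertical above 0.7 rad).
It fails at once if the blank is moved off its place by more than 12 mm (distance of blank from where it was at the start of the episode above 0.012 m).
It fails at once if the display case is pushed more than 25 mm (distance of case from where it was at the start of the episode above 0.025 m).
It also fails if it takes over 93 s, if anything falls off the work surface, if the arm or the gripper's body presses on something with over 40 N, if the wrist force passes 120 N, or if a joint passes its speed limit or range.

## Robot

A 7-joint arm with a two-finger parallel gripper is mounted at the origin on the work surface. World frame = base frame: x ahead of the robot, y to its left, z up, the work surface at z = 0. Lengths are in m, angles in rad, forces in N, time in s.
With the tool pointing down it reaches from about 0.35 to 0.9 m from the base axis. Payload 8.1 kg.
Tool frame: the origin (TCP) lies between the finger pads; the fingertips stand 17 mm ahead of it and the grasp point (between the pads) lies 2 mm behind it (env.tip_extent is the distance from the TCP to the fingertips, in m); z points along the fingers, x is the direction in which the jaws open and shut, and the axes are right-handed (so a half turn about z gives the same grasp; the last joint's range is limited). The gripper opens to 92 mm and grips with 3 to 60 N. Pads are 19 mm wide; open, the fingers measure 130 mm over their backs; the gripper's body (75 mm by 190 mm) begins 47 mm behind the grasp point.
Start: joints at [1.216, 0.434, 0.025, 1.573, -0.012, 1.134, -0.075], TCP at [0.156, -0.605, 0.244] pointing down, gripper open.
Joint ranges: [-2.62, 2.62], [-0.44, 2.09], [-1.27, 1.32], [0.08, 2.57], [-1.32, 4.46], [0.12, 2], [-2.74, 2.74]. Speed limits (rad/s): [2.22, 2.22, 3.01, 3.01, 3.14, 3.14, 3.14].

## Interface

Orientations are given as a 3x3 rotation matrix whose columns are the frame's x, y, z axes.
In Python, from cell import env, optics gives the robot as it stands.
- The arm moves only by the tool play_rows, never from a script. Its argument "motion" is a list of rows, each a list of 3 entries, a list of its own where there are three numbers: the shift along the tool's x, y, z in cm, then the turn, a rotation vector about the tool's x, y, z in degrees, then the closure in counts, from 0 (fully open) to 255 (shut). A call has exactly 8 rows; each row shifts and turns the pose as measured when the row begins, along the tool's axes as they then stand; what a row does not reach is not made up. A row lasts 1/8 s, in which the tool goes at most 62.5 mm and 10.7 degrees, less where a joint would pass 70% of its speed; a pose out of reach is approached as far as the arm can. A call is refused whole if a number of a shift passes 6.25 or a number of a turn 10.7, either way. A call with a gripper value outside its range is refused whole. The fingers move at their own pace and stop on an object; "grip_force" is the grip in N (left out, the last holds). Time passes only in rows, so rows that do not move let the fingers close, or fill a call up. It gives the time, the measured TCP pose, the force and the opening at its end, in the units of the state.
- env.get_state(): the state, without advancing time (a new reading comes with each control period).
- optics.snapshot(name): name is "scene" or "top" or "wrist"; returns (picture, depth): 480x640x3 uint8, red, green, blue; 480x640 float32, m along the optical axis (not along the pixel's ray), 0 where there is no reading.
- optics.calibration(name): a dict with "mtx" (3x3 intrinsics, pixels), "position" and "rotation" of the camera in the world. Camera axes: x right, y up, looking along -z (the intrinsics and any distortion apply to the point x, -y, -z); pixel columns grow to the right and rows downward; lengths in m; the calibration is good to about 2 mm. A picture is of the moment at which its call begins: read the wrist's pose just before it. calibration takes no time and is no camera call; for the wrist camera it gives the pose at the moment of the call.
- env.close_job(): hands the job in, once; it reports no verdict.
The state is a dict: "clock": time; "joint_positions": joint angles; "qd": joint speeds; "joint_efforts": joint torques, N m; "ee_pos": TCP position; "tool_rot": TCP orientation; "wrist_force": force on the tool from outside, world axes, zero at the start; "torque": the same for the moment, N m; "finger_gap": finger opening in m.
Only numpy, scipy, OpenCV 4.12 (cv2) and the standard library are available. Lean on these libraries where they do the work, as an engineer would, in place of code of your own. Each camera call takes 0.05 s, during which the arm holds its last target. There are 200 camera calls.

## Working session

There is one attempt and no reset: what is moved stays moved. The work goes in short steps, Python scripts to look and compute and a tool call to move; the robot and the scene stay as the last step left them, time stands still between calls to the robot, and variables do not carry over. Pictures are saved under pics/ and viewed, about 12 in all and at most 16, crops included, and the job is handed in when it is done.

Besides the shell and the picture viewer there is one more tool, called after "Request:" by a JSON object that holds its "method" and its "body", one argument or row to a line. play_rows: Moves the arm, as the interface text tells. Its arguments: {"type":"object","properties":{"motion":{"type":"array","items":{"type":"array"}},"grip_force":{"type":"number"}},"required":["motion"]}

```bash
mkdir -p pics
cat > h.py <<'E'
import numpy as np, cv2
from cell import env, optics
def snap(n,f):
    p,d=optics.snapshot(n); cv2.imwrite('pics/'+f+'.png',p[:,:,::-1]); np.save('pics/'+f+'.npy',d); return p,d
def world(c,u,v,d):
    K=np.array(c['mtx']); x=(u-K[0,2])/K[0,0]*d; y=(v-K[1,2])/K[1,1]*d
    return np.array(c['rotation'])@np.stack([x,-y,-d*np.ones_like(x)])+np.array(c['position'])[:,None]
E
python3 - <<'E'
from h import *
for n in('top','scene'):
    snap(n,n+'0'); c=optics.calibration(n); print(n,c)
s=env.get_state(); print(s['ee_pos'],s['tool_rot'],s['finger_gap'],s['clock'])
E
```

```text
top {'mtx': array([[495.9416274 ,   0.        , 326.58172797],
       [  0.        , 495.9416274 , 235.61712764],
       [  0.        ,   0.        ,   1.        ]]), 'position': array([ 0.3186798 , -0.02015785,  1.0408075 ]), 'rotation': array([[ 0.00530527,  0.98762101, -0.15676923],
       [-0.99993599,  0.00367268, -0.01070178],
       [-0.00999354,  0.15681597,  0.98757728]])}
scene {'mtx': array([[536.26863129,   0.        , 324.4776838 ],
       [  0.        , 536.26863129, 236.19904256],
       [  0.        ,   0.        ,   1.        ]]), 'position': array([1.07401067, 0.52458639, 0.81250378]), 'rotation': array([[-0.69092886, -0.50854092,  0.51381265],
       [ 0.72289735, -0.49197553,  0.48515924],
       [ 0.00605993,  0.70664433,  0.70754298]])}
[ 0.15557371 -0.60487689  0.24303778] [[ 2.49093455e-01 -9.68479354e-01 -4.36568748e-04]
 [-9.68478435e-01 -2.49093821e-01  1.33734150e-03]
 [-1.40393422e-03  8.96844017e-05 -9.99999010e-01]] 0.09187723208791099 0.1
```

View pics/top0.png

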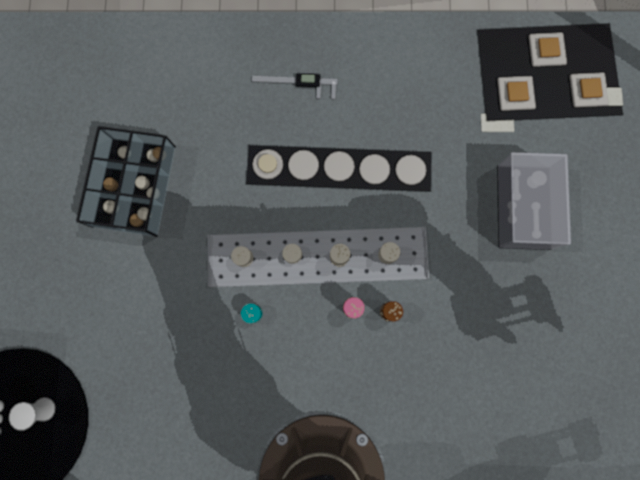

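View pics/scene0.png

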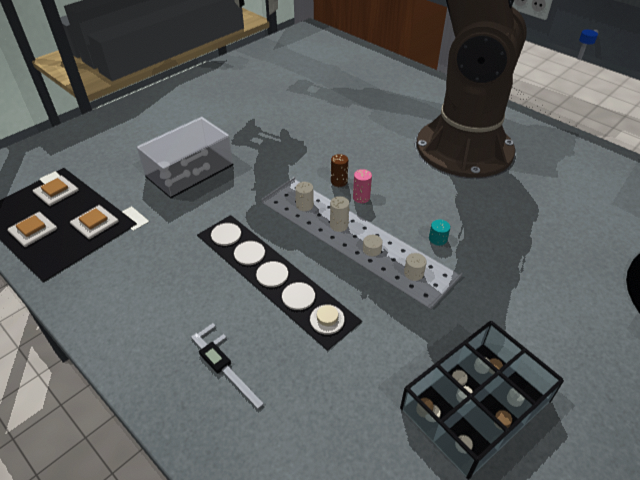

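The top view shows the plates at about (267,162) with the blank, then (303,165), (339,166), (375,168) and (411,170). The foams are at (241,256), (292,253), (340,254) and (390,252). The teal (251,313), pink (354,308) and brown (393,311) pieces are look-alikes. In the scene view the cream ones are at (415,265), (372,244) lowest, (340,213) tallest and (304,195). Next I'll measure heights by depth from both views.

Run:
```python
from h import *
ct=optics.calibration('top'); cs=optics.calibration('scene')
d=np.load('pics/top0.npy'); ds=np.load('pics/scene0.npy')
def P(c,d):
    v,u=np.mgrid[:480,:640]; return world(c,u.ravel().astype(float),v.ravel().astype(float),d.ravel())
pt=P(ct,d).reshape(3,480,640); ps=P(cs,ds)
for n,(u,v) in dict(f1=(241,256),f2=(292,253),f3=(340,254),f4=(390,252),blank=(267,162),p1=(303,165),p2=(339,166),p3=(375,168),p4=(411,170)).items():
    w=pt[:,v-22:v+23,u-22:u+23].reshape(3,-1); zc=np.median(pt[2,v-2:v+3,u-2:u+3])
    uv=np.mgrid[-22:23,-22:23].reshape(2,-1); r=np.hypot(*uv)
    m=(abs(w[2]-zc)<.004)&(r<(14 if n[0]in'fb' else 18))
    if n[0]=='p' : m=(r<13)
    q=w[:,m]; g=(q.max(1)+q.min(1))/2
    rr=np.hypot(ps[0]-g[0],ps[1]-g[1]); z=ps[2][rr<.012]
    # top-view colour fit
    print(n,'top mean',q.mean(1).round(4),'mid',g.round(4),'ext',np.ptp(q,axis=1)[:2].round(3),'scene ztop',np.median(z).round(4),'max',np.percentile(z,95).round(4))
# bright-plate blobs
im=cv2.imread('pics/top0.png'); b=(im.min(2)>150).astype(np.uint8)
k,_,st,ce=cv2.connectedComponentsWithStats(b)
for s,c in zip(st,ce):
    if 300<s[4]<1500 and 240<c[0]<440 and 140<c[1]<190:
        u,v=int(c[0]),int(c[1]); print(c.round(1),s[4],world(ct,np.array([c[0]]),np.array([c[1]]),np.median(d[v-3:v+4,u-3:u+4])).ravel().round(4))
a=cv2.resize(im[140:330,200:440],None,fx=3,fy=3,interpolation=cv2.INTER_CUBIC); cv2.imwrite('pics/crop.png',a)
```

```text
f1 top mean [0.436  0.1658 0.0412] mid [0.436  0.1653 0.0413] ext [0.039 0.04 ] scene ztop 0.0414 max 0.0433
f2 top mean [0.4437 0.0628 0.0272] mid [0.4434 0.0632 0.027 ] ext [0.038 0.039] scene ztop 0.0269 max 0.0294
f3 top mean [ 0.4382 -0.0356  0.0699] mid [ 0.4383 -0.0353  0.0702] ext [0.036 0.038] scene ztop 0.069 max 0.0716
f4 top mean [ 0.4435 -0.1359  0.0558] mid [ 0.4435 -0.1355  0.0558] ext [0.038 0.038] scene ztop 0.055 max 0.0573
blank top mean [0.6381 0.119  0.0199] mid [0.6387 0.1191 0.0199] ext [0.039 0.039] scene ztop 0.0201 max 0.0221
p1 top mean [0.6362 0.0426 0.0101] mid [0.4915 0.0244 0.5221] ext [0.346 0.089] scene ztop 0.0002 max 0.0023
p2 top mean [ 0.6334 -0.0348  0.0123] mid [ 0.4904 -0.035   0.5221] ext [0.344 0.052] scene ztop 0.0006 max 0.003
p3 top mean [ 0.6298 -0.1122  0.0103] mid [ 0.4885 -0.0793  0.5221] ext [0.34  0.118] scene ztop 0.0008 max 0.0029
p4 top mean [ 0.6243 -0.1887  0.0143] mid [ 0.4861 -0.1181  0.5215] ext [0.335 0.196] scene ztop 0.0009 max 0.0038
[303.1 164.5] 560 [0.638  0.0425 0.0081]
[338.9 165.7] 558 [ 0.6354 -0.0347  0.0078]
[374.4 168.7] 574 [ 0.6288 -0.1112  0.0082]
[410.7 169.4] 579 [ 0.6273 -0.189   0.0086]
```

View pics/crop.png

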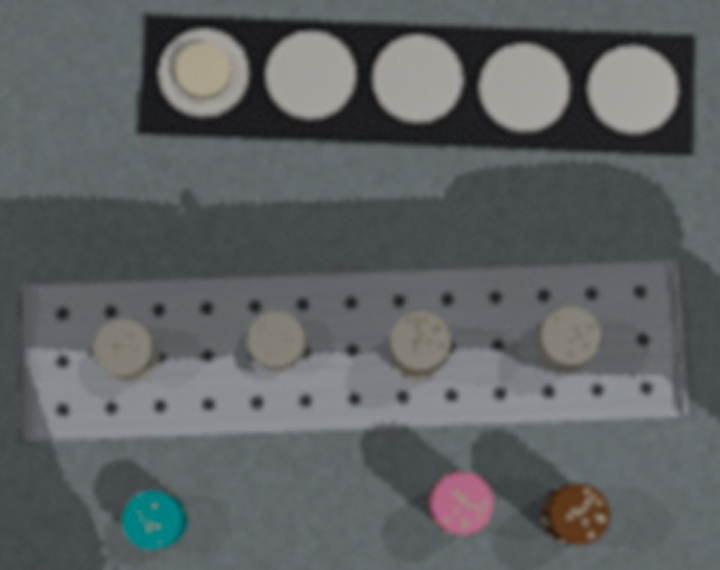

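The crop confirms cream foams only on the sheet: left (40 mm, ztop .041), second (26, .027), third (68, .070) and fourth (54, .056). The blank is on the left (+y) plate. I'll start with foam_68, with the jaws along world x.

```bash
cat > plan.py <<'E'
import sys
from h import *
from scipy.spatial.transform import Rotation as R
# plan.py x y z nrows : rows to straight-line target with tool down, tool x along +world x
a=[float(v) for v in sys.argv[1:]]; n=int(a[3])
s=env.get_state(); p=np.array(s['ee_pos']); T=np.array(s['tool_rot']); G=np.diag([1.,-1,-1])
w=R.from_matrix(T.T@G).as_rotvec(); dp=(np.array(a[:3])-p)/n
print('pose',p.round(4),'turn left deg',np.degrees(w).round(2),'F',np.round(s['wrist_force'],1),'t',s['clock'])
for k in range(n):
    Tk=T@R.from_rotvec(w*k/n).as_matrix()
    print((Tk.T@dp*100).round(2).tolist(),np.degrees(w/n).round(2).tolist())
E
python3 plan.py 0.438 -0.0355 0.15 12
```

```text
pose [ 0.1556 -0.6049  0.243 ] turn left deg [-5.000e-02  7.000e-02 -7.558e+01] F [0.  0.9 0.1] t 0.1
[-4.01, -3.46, 0.78] [-0.0, 0.01, -6.3]
[-3.6, -3.88, 0.78] [-0.0, 0.01, -6.3]
[-3.16, -4.25, 0.78] [-0.0, 0.01, -6.3]
[-2.67, -4.57, 0.78] [-0.0, 0.01, -6.3]
[-2.15, -4.84, 0.78] [-0.0, 0.01, -6.3]
[-1.61, -5.05, 0.78] [-0.0, 0.01, -6.3]
[-1.05, -5.19, 0.78] [-0.0, 0.01, -6.3]
[-0.47, -5.28, 0.78] [-0.0, 0.01, -6.3]
[0.11, -5.3, 0.78] [-0.0, 0.01, -6.3]
[0.69, -5.25, 0.78] [-0.0, 0.01, -6.3]
[1.26, -5.14, 0.78] [-0.0, 0.01, -6.3]
[1.82, -4.97, 0.78] [-0.0, 0.01, -6.3]
```

Request:
{"method": "play_rows", "body": {
  "motion": [
    [[-4.0,-3.5,0.6],[0,0,-6.3],0],
    [[-3.6,-3.9,0.6],[0,0,-6.3],0],
    [[-3.2,-4.2,0.6],[0,0,-6.3],0],
    [[-2.7,-4.6,0.6],[0,0,-6.3],0],
    [[-2.2,-4.8,0.6],[0,0,-6.3],0],
    [[-1.6,-5.0,0.6],[0,0,-6.3],0],
    [[-1.0,-5.2,0.6],[0,0,-6.3],0],
    [[-0.5,-5.3,0.6],[0,0,-6.3],0]
  ],
  "grip_force": 12
}}

```text
clock: 1.1
ee_pos: [0.3415, -0.2143, 0.1918]
tool_rot: [[0.914, -0.406, -0.002], [-0.406, -0.914, 0.001], [-0.002, 0.0, -1.0]]
wrist_force: [0.9, 0.3, -0.3]
finger_gap: 0.0916
```

```bash
python3 plan.py 0.438 -0.0355 0.15 6
```

```text
pose [ 0.3415 -0.2143  0.1918] turn left deg [-1.000e-02  1.400e-01 -2.398e+01] F [ 0.9  0.3 -0.3] t 1.1
[0.26, -3.38, 0.69] [-0.0, 0.02, -4.0]
[0.49, -3.35, 0.69] [-0.0, 0.02, -4.0]
[0.73, -3.31, 0.69] [-0.0, 0.02, -4.0]
[0.95, -3.25, 0.69] [-0.0, 0.02, -4.0]
[1.18, -3.17, 0.7] [-0.0, 0.02, -4.0]
[1.4, -3.08, 0.7] [-0.0, 0.02, -4.0]
```

Tracking is good.

Request:
{"method": "play_rows", "body": {
  "motion": [
    [[0.3,-3.4,0.7],[0,0,-4],0],
    [[0.5,-3.4,0.7],[0,0,-4],0],
    [[0.7,-3.3,0.7],[0,0,-4],0],
    [[1.0,-3.2,0.7],[0,0,-4],0],
    [[1.2,-3.2,0.7],[0,0,-4],0],
    [[1.4,-3.1,0.7],[0,0,-4],0],
    [[0,0,0],[0,0,0],0],
    [[0,0,0],[0,0,0],0]
  ]
}}

```text
clock: 2.1
ee_pos: [0.4394, -0.0247, 0.1473]
tool_rot: [[1.0, 0.022, -0.004], [0.022, -1.0, 0.002], [-0.004, -0.002, -1.0]]
wrist_force: [0.1, -1.1, 0.7]
finger_gap: 0.092
```

```bash
python3 - <<'E'
from h import *
c=optics.calibration('wrist'); p,d=snap('wrist','w0')
v,u=np.mgrid[:480,:640]; w=world(c,u.ravel().astype(float),v.ravel().astype(float),d.ravel())
for n,(x,y,z) in dict(f3=(.438,-.0355,.070)).items():
    m=(np.hypot(w[0]-x,w[1]-y)<.035)&(abs(w[2]-z)<.006)&(d.ravel()>0); q=w[:,m]; print(n,m.sum(),q.mean(1).round(4),((q.max(1)+q.min(1))/2).round(4),np.ptp(q,axis=1).round(3))
E
python3 plan.py 0.438 -0.0355 0.043 4
```

```text
f3 2388 [ 0.4402 -0.0322  0.0694] [ 0.44   -0.0335  0.068 ] [0.039 0.04  0.008]
pose [ 0.4394 -0.0247  0.1474] turn left deg [-0.1   0.23  1.22] F [0.2 0.2 0.2] t 2.15
[-0.03, 0.28, 2.61] [-0.03, 0.06, 0.31]
[-0.03, 0.27, 2.61] [-0.03, 0.06, 0.31]
[-0.03, 0.27, 2.61] [-0.03, 0.06, 0.31]
[-0.03, 0.27, 2.61] [-0.03, 0.06, 0.31]
```

View pics/w0.png

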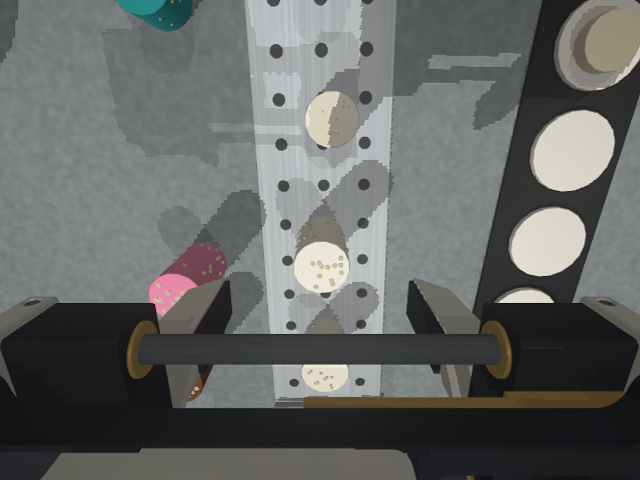

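Foam_68's top at (322,266) lies between the open fingers, and the wrist depth (.440,-.033) agrees with the top view. Now descend and grip.

Request:
{"method": "play_rows", "body": {
  "motion": [
    [[0,0.4,2.6],[0,0,1.2],0],
    [[0,0.3,2.6],[0,0,0],0],
    [[0,0.2,2.6],[0,0,0],0],
    [[0,0,2.2],[0,0,0],0],
    [[0,0,0.4],[0,0,0],0],
    [[0,0,0],[0,0,0],110],
    [[0,0,0],[0,0,0],200],
    [[0,0,0],[0,0,0],200]
  ]
}}

```text
clock: 3.15
ee_pos: [0.4395, -0.041, 0.0441]
tool_rot: [[1.0, -0.014, 0.001], [-0.014, -1.0, -0.003], [0.001, 0.003, -1.0]]
wrist_force: [-0.1, -0.4, 0.1]
finger_gap: 0.0665
```

```bash
python3 plan.py 0.439 -0.034 0.043 1
```

```text
pose [ 0.4395 -0.041   0.0441] turn left deg [ 0.15 -0.06 -0.8 ] F [-0.1 -0.4  0.1] t 3.15
[-0.06, -0.7, 0.11] [0.15, -0.06, -0.8]
```

Request:
{"method": "play_rows", "body": {
  "motion": [
    [[0,-0.6,0],[0,0,0],110],
    [[0,0,0],[0,0,0],110],
    [[0,0,0],[0,0,0],220],
    [[0,0,0],[0,0,0],220],
    [[0,0,0],[0,0,0],220],
    [[0,0,0],[0,0,0],220],
    [[0,0,0],[0,0,0],220],
    [[0,0,-0.5],[0,0,0],220]
  ]
}}

```text
clock: 4.15
ee_pos: [0.4398, -0.0343, 0.0498]
tool_rot: [[1.0, -0.014, 0.002], [-0.014, -1.0, -0.003], [0.002, 0.003, -1.0]]
wrist_force: [-0.4, 0.5, 0.7]
finger_gap: 0.0397
```

```bash
python3 plan.py 0.439 -0.034 0.12 3;python3 plan.py 0.627 -0.189 0.12 6
```

```text
pose [ 0.4398 -0.0343  0.0498] turn left deg [ 0.14 -0.1  -0.78] F [-0.4  0.5  0.7] t 4.15
[-0.02, -0.0, -2.34] [0.05, -0.03, -0.26]
[-0.03, -0.01, -2.34] [0.05, -0.03, -0.26]
[-0.03, -0.01, -2.34] [0.05, -0.03, -0.26]
pose [ 0.4398 -0.0343  0.0498] turn left deg [ 0.14 -0.1  -0.78] F [-0.4  0.5  0.7] t 4.15
[3.16, 2.54, -1.16] [0.02, -0.02, -0.13]
[3.15, 2.55, -1.16] [0.02, -0.02, -0.13]
[3.14, 2.55, -1.16] [0.02, -0.02, -0.13]
[3.14, 2.56, -1.16] [0.02, -0.02, -0.13]
[3.13, 2.56, -1.17] [0.02, -0.02, -0.13]
[3.13, 2.57, -1.17] [0.02, -0.02, -0.13]
```

Request:
{"method": "play_rows", "body": {
  "motion": [
    [[0,0,-2.4],[0,0,0],220],
    [[0,0,-2.4],[0,0,-0.8],220],
    [[0.5,0.4,-1.5],[0,0,0],220],
    [[3,2.5,0],[0,0,0],220],
    [[4.5,3.7,0],[0,0,0],220],
    [[4.5,3.7,0],[0,0,0],220],
    [[3.0,2.5,0],[0,0,0],220],
    [[1.0,0.8,0],[0,0,0],220]
  ]
}}

```text
clock: 5.15
ee_pos: [0.6082, -0.1734, 0.1179]
tool_rot: [[1.0, 0.004, 0.001], [0.004, -1.0, -0.003], [0.001, 0.003, -1.0]]
wrist_force: [0.5, 0.2, -0.0]
finger_gap: 0.0399
```

```bash
python3 plan.py 0.627 -0.189 0.052 4
python3 - <<'E'
from h import *
s=env.get_state();print(s['finger_gap'])
c=optics.calibration('wrist'); p,d=snap('wrist','w1')
E
```

```text
pose [ 0.6082 -0.1734  0.1179] turn left deg [ 0.18 -0.08  0.22] F [ 0.5  0.2 -0. ] t 5.15
[0.47, 0.39, 1.65] [0.04, -0.02, 0.05]
[0.47, 0.39, 1.65] [0.04, -0.02, 0.05]
[0.47, 0.39, 1.65] [0.04, -0.02, 0.05]
[0.47, 0.39, 1.65] [0.04, -0.02, 0.05]
0.03988748264473733
```

View pics/w1.png

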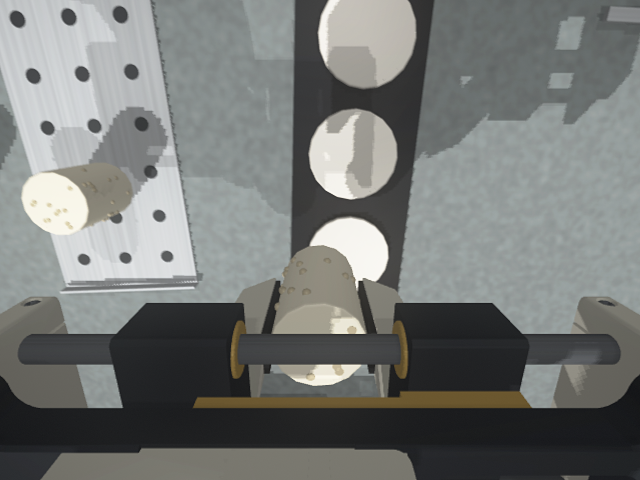

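The foam is held upright. Plates show at (367,40), (353,155) and (350,245); I'll check two plate centres with the wrist depth while coming over.

Request:
{"method": "play_rows", "body": {
  "motion": [
    [[0.7,0.6,0],[0,0,0],220],
    [[0.7,0.6,0],[0,0,0],220],
    [[0.2,0.1,0],[0,0,0.2],220],
    [[0,0,1.0],[0,0,0],220],
    [[0,0,1.5],[0,0,0],220],
    [[0,0,1.0],[0,0,0],220],
    [[0,0,0.3],[0,0,0],220],
    [[0,0,0],[0,0,0],220]
  ]
}}

```text
clock: 6.2
ee_pos: [0.6224, -0.1836, 0.0765]
tool_rot: [[1.0, 0.004, -0.002], [0.004, -1.0, -0.001], [-0.002, 0.001, -1.0]]
wrist_force: [-0.8, 0.4, -0.6]
finger_gap: 0.0398
```

```bash
python3 plan.py 0.627 -0.189 0.052 1
cat > pl.py <<'E'
from h import *
c=optics.calibration('wrist'); p,d=optics.snapshot('wrist')
v,u=np.mgrid[:480,:640]; w=world(c,u.ravel().astype(float),v.ravel().astype(float),d.ravel()).reshape(3,480,640)
pts=dict(p1=(.637,.042),p2=(.635,-.035),p3=(.629,-.1115),p4=(.627,-.189),blank=(.639,.119))
for n,(x,y) in pts.items():
    m=(np.hypot(w[0]-x,w[1]-y)<.042)&(w[2]>0.0055)&(w[2]<.0135)&(p.min(2)>110)&(d>0); q=w[:,m]
    if m.sum()>300: print(n,m.sum(),((q.max(1)+q.min(1))/2).round(4),np.ptp(q,axis=1).round(3),q.mean(1).round(4))
E
python3 pl.py
```

```text
pose [ 0.6224 -0.1836  0.0765] turn left deg [0.08 0.12 0.24] F [-0.8  0.4 -0.6] t 6.2
[0.46, 0.53, 2.45] [0.08, 0.12, 0.24]
p2 5442 [ 0.6384 -0.0496  0.0087] [0.062 0.029 0.006] [ 0.6381 -0.0472  0.0086]
p3 9129 [ 0.6314 -0.1084  0.0085] [0.063 0.063 0.005] [ 0.6315 -0.1073  0.0086]
p4 3054 [ 0.6301 -0.1795  0.0082] [0.063 0.05  0.005] [ 0.6355 -0.1725  0.0085]
```

Request:
{"method": "play_rows", "body": {
  "motion": [
    [[0.5,0.4,0],[0,0,0],220],
    [[0.3,0.1,0],[0,0,0],220],
    [[0,0,0.9],[0,0,0],220],
    [[0,0,0.9],[0,0,0],220],
    [[0,0,0.4],[0,0,0],220],
    [[0,0,0],[0,0,0],220],
    [[0,0,0],[0,0,0],220],
    [[0,0,0],[0,0,0],220]
  ]
}}

```text
clock: 7.25
ee_pos: [0.6315, -0.1892, 0.0538]
tool_rot: [[1.0, 0.004, -0.001], [0.004, -1.0, -0.002], [-0.001, 0.002, -1.0]]
wrist_force: [0.2, 0.5, -0.8]
finger_gap: 0.0399
```

```bash
python3 plan.py 0.6285 -0.1875 0.051 1
```

```text
pose [ 0.6315 -0.1892  0.0538] turn left deg [0.1  0.04 0.23] F [ 0.2  0.5 -0.8] t 7.25
[-0.3, -0.17, 0.28] [0.1, 0.04, 0.23]
```

Request:
{"method": "play_rows", "body": {
  "motion": [
    [[-0.3,-0.1,0.1],[0,0,0],220],
    [[0,0,0.1],[0,0,0],220],
    [[0,0,0.1],[0,0,0],220],
    [[0,0,0],[0,0,0],220],
    [[0,0,0],[0,0,0],220],
    [[0,0,0],[0,0,0],120],
    [[0,0,0],[0,0,0],60],
    [[0,0,0],[0,0,0],0]
  ]
}}

```text
clock: 8.25
ee_pos: [0.6288, -0.1882, 0.0519]
tool_rot: [[1.0, 0.004, 0.001], [0.004, -1.0, -0.002], [0.001, 0.002, -1.0]]
wrist_force: [0.3, -0.8, 0.4]
finger_gap: 0.0643
```

```bash
python3 plan.py 0.444 -0.134 0.15 1
```

```text
pose [ 0.6288 -0.1882  0.0519] turn left deg [ 0.13 -0.03  0.22] F [ 0.3 -0.8  0.4] t 8.25
[-18.45, -5.47, -9.84] [0.13, -0.03, 0.22]
```

Request:
{"method": "play_rows", "body": {
  "motion": [
    [[0,0,-0.5],[0,0,0],0],
    [[0,0,-3.5],[0,0,0],0],
    [[0,0,-4],[0,0,0],0],
    [[-3,-0.8,-1.5],[0,0,0],0],
    [[-5,-1.5,0],[0,0,0],0],
    [[-5,-1.5,0],[0,0,0],0],
    [[-3,-1,0],[0,0,0],0],
    [[-0.8,-0.3,0],[0,0,0],0]
  ]
}}

```text
clock: 9.25
ee_pos: [0.4572, -0.1362, 0.1517]
tool_rot: [[1.0, 0.004, 0.004], [0.004, -1.0, -0.004], [0.004, 0.004, -1.0]]
wrist_force: [1.2, 0.3, -0.2]
finger_gap: 0.0918
```

```bash
python3 plan.py 0.4445 -0.1345 0.038 1
python3 - <<'E'
from h import *
d=optics.snapshot('top')[1]; c=optics.calibration('top')
v,u=np.mgrid[:480,:640]; w=world(c,u.ravel().astype(float),v.ravel().astype(float),d.ravel())
m=(np.hypot(w[0]-.628,w[1]+.188)<.04)&(w[2]>.068)&(w[2]<.09);q=w[:,m];print(m.sum(),((q.max(1)+q.min(1))/2).round(4),q.mean(1))
E
```

```text
pose [ 0.4572 -0.1362  0.1517] turn left deg [ 0.21 -0.24  0.22] F [ 1.2  0.3 -0.2] t 9.25
[-1.31, -0.21, 11.36] [0.21, -0.24, 0.22]Traceback (most recent call last):
  File "<stdin>", line 4, in <module>
    return umr_maximum(a, axis, None, out, keepdims, initial, where)
ValueError: zero-size array to reduction operation maximum which has no identity
```

```bash
cat > chk.py <<'E'
import sys
from h import *
# chk.py cam x y z : centre of the surface at height z near x,y
n=sys.argv[1]; x,y,z=map(float,sys.argv[2:5])
d=optics.snapshot(n)[1]; c=optics.calibration(n)
v,u=np.mgrid[:480,:640]; w=world(c,u.ravel().astype(float),v.ravel().astype(float),d.ravel())
m=(np.hypot(w[0]-x,w[1]-y)<.04)&(abs(w[2]-z)<.004)&(d.ravel()>0);q=w[:,m];print(m.sum())
if m.any(): print(((q.max(1)+q.min(1))/2).round(4),q.mean(1).round(4),np.ptp(q,axis=1).round(3))
E
python3 chk.py scene .6285 -.1875 .0765
```

```text
210
[ 0.6274 -0.1861  0.0755] [ 0.6283 -0.1849  0.0754] [0.04  0.041 0.006]
```

Request:
{"method": "play_rows", "body": {
  "motion": [
    [[-0.6,0,1.5],[0,0,0],0],
    [[-0.5,-0.1,2.5],[0,0,0],0],
    [[-0.2,0,2.5],[0,0,0],0],
    [[0,0,2.5],[0,0,0],0],
    [[0,0,1.5],[0,0,0],0],
    [[0,0,0.5],[0,0,0],0],
    [[0,0,0],[0,0,0],0],
    [[0,0,0],[0,0,0],0]
  ]
}}

```text
clock: 10.35
ee_pos: [0.459, -0.1385, 0.0402]
tool_rot: [[1.0, 0.002, 0.017], [0.002, -1.0, -0.004], [0.017, 0.004, -1.0]]
wrist_force: [0.5, 0.3, 0.2]
finger_gap: 0.0919
```

```bash
python3 plan.py 0.444 -0.1345 0.038 1
```

```text
pose [ 0.459  -0.1385  0.0402] turn left deg [ 0.23 -0.96  0.1 ] F [0.5 0.3 0.2] t 10.35
[-1.51, -0.4, 0.19] [0.23, -0.96, 0.1]
```

```bash
python3 -c "
from h import *
s=env.get_state();print(np.round(s['joint_positions'],3))"
```

```text
[ 0.508  0.524 -0.429  2.115  0.403  0.563 -0.21 ]
```

Request:
{"method": "play_rows", "body": {
  "motion": [
    [[-0.7,-0.2,0],[0.2,-0.5,0],0],
    [[-0.7,-0.2,0],[0,-0.5,0],0],
    [[0,0,0],[0,0,0],0],
    [[0,0,0],[0,0,0],0],
    [[0,0,0],[0,0,0],0],
    [[0,0,0],[0,0,0],0],
    [[0,0,0],[0,0,0],0],
    [[0,0,0],[0,0,0],0]
  ]
}}

```text
clock: 11.35
ee_pos: [0.4448, -0.1346, 0.0414]
tool_rot: [[1.0, 0.002, 0.0], [0.002, -1.0, -0.001], [0.0, 0.001, -1.0]]
wrist_force: [0.4, 0.3, 0.1]
finger_gap: 0.0917
```

```bash
python3 plan.py 0.444 -0.1345 0.038 1;  python3 -c "
from h import *
s=env.get_state();print(np.round(s['joint_positions'],3))"
```

```text
pose [ 0.4448 -0.1346  0.0414] turn left deg [ 0.07 -0.03  0.09] F [0.4 0.3 0.1] t 11.35
[-0.08, -0.01, 0.34] [0.07, -0.03, 0.09]
[ 0.512  0.512 -0.435  2.135  0.395  0.571 -0.209]
```

Request:
{"method": "play_rows", "body": {
  "motion": [
    [[0,0,0.4],[0,0,0],0],
    [[0,0,0],[0,0,0],110],
    [[0,0,0],[0,0,0],220],
    [[0,0,0],[0,0,0],220],
    [[0,0,0],[0,0,0],220],
    [[0,0,0],[0,0,0],220],
    [[0,0,0],[0,0,0],220],
    [[0,0,0],[0,0,0],220]
  ]
}}

```text
clock: 12.35
ee_pos: [0.4448, -0.1346, 0.037]
tool_rot: [[1.0, 0.002, 0.0], [0.002, -1.0, -0.001], [0.0, 0.001, -1.0]]
wrist_force: [-0.3, -0.2, 0.2]
finger_gap: 0.0397
```

```bash
python3 plan.py 0.63 -0.110 0.11 1
```

```text
pose [ 0.4448 -0.1346  0.037 ] turn left deg [ 0.07 -0.03  0.09] F [-0.3 -0.2  0.2] t 12.35
[18.53, -2.42, -7.29] [0.07, -0.03, 0.09]
```

Request:
{"method": "play_rows", "body": {
  "motion": [
    [[0,0,-2.0],[0,0,0],220],
    [[0,0,-3],[0,0,0],220],
    [[1,-0.1,-2],[0,0,0],220],
    [[4,-0.5,0],[0,0,0],220],
    [[5,-0.7,0],[0,0,0],220],
    [[5,-0.7,0],[0,0,0],220],
    [[3,-0.4,0],[0,0,0],220],
    [[1.2,0,0],[0,0,0],220]
  ]
}}

```text
clock: 13.35
ee_pos: [0.6394, -0.1106, 0.1079]
tool_rot: [[1.0, -0.001, -0.003], [-0.001, -1.0, -0.002], [-0.003, 0.002, -1.0]]
wrist_force: [-0.6, 0.0, -1.1]
finger_gap: 0.0395
```

```bash
python3 plan.py 0.63 -0.110 0.044 1; python3 pl.py
```

```text
pose [ 0.6394 -0.1106  0.1079] turn left deg [ 0.11  0.19 -0.04] F [-0.6  0.  -1.1] t 13.35
[-0.92, -0.07, 6.39] [0.11, 0.19, -0.04]
p1 5082 [0.6407 0.0302 0.0085] [0.063 0.034 0.006] [0.6408 0.0328 0.0086]
p2 7032 [ 0.6382 -0.0386  0.0085] [0.063 0.077 0.005] [ 0.6382 -0.031   0.0086]
p3 4008 [ 0.6316 -0.1048  0.0082] [0.063 0.056 0.005] [ 0.6305 -0.1009  0.0086]
```

Request:
{"method": "play_rows", "body": {
  "motion": [
    [[-0.8,0,0.5],[0,0.2,0],220],
    [[-0.1,0,1.5],[0,0,0],220],
    [[0,0,2.0],[0,0,0],220],
    [[0,0,1.2],[0,0,0],220],
    [[0,0,0.4],[0,0,0],220],
    [[0,0,0],[0,0,0],220],
    [[0,0,0],[0,0,0],220],
    [[0,0,0],[0,0,0],220]
  ]
}}

```text
clock: 14.4
ee_pos: [0.6248, -0.1132, 0.0488]
tool_rot: [[1.0, -0.003, -0.003], [-0.003, -1.0, -0.004], [-0.003, 0.004, -1.0]]
wrist_force: [1.1, -0.3, -0.8]
finger_gap: 0.0398
```

```bash
python3 plan.py 0.6305 -0.110 0.044 1
```

```text
pose [ 0.6248 -0.1132  0.0488] turn left deg [ 0.2   0.16 -0.17] F [ 1.1 -0.3 -0.8] t 14.4
[0.57, -0.33, 0.47] [0.2, 0.16, -0.17]
```

Request:
{"method": "play_rows", "body": {
  "motion": [
    [[0.6,-0.3,0],[0,0,0],220],
    [[0,0,0.2],[0,0,0],220],
    [[0,0,0.2],[0,0,0],220],
    [[0,0,0],[0,0,0],220],
    [[0,0,0],[0,0,0],220],
    [[0,0,0],[0,0,0],120],
    [[0,0,0],[0,0,0],60],
    [[0,0,0],[0,0,0],0]
  ]
}}

```text
clock: 15.4
ee_pos: [0.6318, -0.11, 0.0452]
tool_rot: [[1.0, -0.003, -0.001], [-0.003, -1.0, -0.004], [-0.001, 0.004, -1.0]]
wrist_force: [-0.4, 1.2, -0.6]
finger_gap: 0.0638
```

```bash
python3 plan.py 0.438 0.167 0.12 1
```

```text
pose [ 0.6318 -0.11    0.0452] turn left deg [ 0.21  0.08 -0.16] F [-0.4  1.2 -0.6] t 15.4
[-19.46, -27.62, -7.55] [0.21, 0.08, -0.16]
```

Next is foam_40.

Request:
{"method": "play_rows", "body": {
  "motion": [
    [[0,0,-0.5],[0,0,0],0],
    [[0,0,-3],[0,0,0],0],
    [[0,0,-3.5],[0,0,0],0],
    [[-2,-3,-0.5],[0,0,0],0],
    [[-4,-5.5,0],[0,0,0],0],
    [[-4,-5.5,0],[0,0,0],0],
    [[-4,-5.5,0],[0,0,0],0],
    [[-3,-4,0],[0,0,0],0]
  ]
}}

```text
clock: 16.4
ee_pos: [0.4704, 0.1176, 0.1242]
tool_rot: [[1.0, -0.011, 0.006], [-0.011, -1.0, -0.004], [0.006, 0.003, -1.0]]
wrist_force: [0.2, 1.6, 0.9]
finger_gap: 0.0919
```

```bash
python3 plan.py 0.437 0.1665 0.12 1; python3 chk.py scene .6305 -.110 .0625
```

```text
pose [0.4704 0.1176 0.1242] turn left deg [ 0.2  -0.32 -0.63] F [0.2 1.6 0.9] t 16.4
[-3.4, -4.85, 0.39] [0.2, -0.32, -0.63]
233
[ 0.631  -0.1074  0.062 ] [ 0.6316 -0.1067  0.0617] [0.04  0.039 0.007]
```

Request:
{"method": "play_rows", "body": {
  "motion": [
    [[-1.7,-2,0],[0,0,0],0],
    [[-1.2,-1.5,0],[0,0,-0.6],0],
    [[-0.5,-0.5,0],[0,0,0],0],
    [[0,0,0],[0,0,0],0],
    [[0,0,1.5],[0,0,0],0],
    [[0,0,2],[0,0,0],0],
    [[0,0,1],[0,0,0],0],
    [[0,0,0],[0,0,0],0]
  ]
}}

```text
clock: 17.45
ee_pos: [0.434, 0.1622, 0.077]
tool_rot: [[1.0, 0.004, 0.006], [0.004, -1.0, -0.002], [0.006, 0.002, -1.0]]
wrist_force: [-0.5, 0.7, -0.1]
finger_gap: 0.092
```

```bash
python3 plan.py 0.437 0.1665 0.028 1
```

```text
pose [0.434  0.1622 0.077 ] turn left deg [ 0.14 -0.33  0.23] F [-0.5  0.7 -0.1] t 17.45
[0.27, -0.44, 4.9] [0.14, -0.33, 0.23]
```

Request:
{"method": "play_rows", "body": {
  "motion": [
    [[0.3,-0.4,0],[0,-0.3,0],0],
    [[0,0,1.5],[0,0,0],0],
    [[0,0,2],[0,0,0],0],
    [[0,0,1],[0,0,0],0],
    [[0,0,0.1],[0,0,0],0],
    [[0,0,0],[0,0,0],0],
    [[0,0,0],[0,0,0],0],
    [[0,0,0],[0,0,0],0]
  ]
}}

```text
clock: 18.45
ee_pos: [0.4391, 0.167, 0.0301]
tool_rot: [[1.0, 0.003, 0.003], [0.003, -1.0, -0.001], [0.003, 0.001, -1.0]]
wrist_force: [0.5, -0.9, 0.1]
finger_gap: 0.0918
```

```bash
python3 plan.py 0.437 0.1665 0.028 1
```

```text
pose [0.4391 0.167  0.0301] turn left deg [ 0.05 -0.2   0.2 ] F [ 0.5 -0.9  0.1] t 18.45
[-0.21, 0.05, 0.21] [0.05, -0.2, 0.2]
```

Request:
{"method": "play_rows", "body": {
  "motion": [
    [[-0.2,0,0.2],[0,0,0],0],
    [[0,0,0],[0,0,0],110],
    [[0,0,0],[0,0,0],220],
    [[0,0,0],[0,0,0],220],
    [[0,0,0],[0,0,0],220],
    [[0,0,0],[0,0,0],220],
    [[0,0,0],[0,0,0],220],
    [[0,0,0],[0,0,0],220]
  ]
}}

```text
clock: 19.45
ee_pos: [0.4372, 0.1671, 0.0284]
tool_rot: [[1.0, 0.003, 0.004], [0.003, -1.0, -0.001], [0.004, 0.001, -1.0]]
wrist_force: [-0.2, -0.1, 0.1]
finger_gap: 0.0393
```

```bash
python3 plan.py 0.637 -0.033 0.11 1
```

```text
pose [0.4372 0.1671 0.0284] turn left deg [ 0.04 -0.25  0.18] F [-0.2 -0.1  0.1] t 19.45
[19.95, 20.08, -8.06] [0.04, -0.25, 0.18]
```

Request:
{"method": "play_rows", "body": {
  "motion": [
    [[0,0,-2.0],[0,0,0],220],
    [[0,0,-3.5],[0,0,0],220],
    [[1,1,-2.5],[0,0,0],220],
    [[4,4,0],[0,0,0],220],
    [[4.4,4.4,0],[0,0,0],220],
    [[4.4,4.4,0],[0,0,0],220],
    [[3.5,3.5,0],[0,0,0],220],
    [[1.5,1.5,0],[0,0,0],220]
  ]
}}

```text
clock: 20.45
ee_pos: [0.6299, -0.0232, 0.1119]
tool_rot: [[1.0, 0.01, 0.005], [0.01, -1.0, -0.001], [0.005, 0.001, -1.0]]
wrist_force: [0.6, 0.3, -0.3]
finger_gap: 0.0399
```

```bash
python3 plan.py 0.637 -0.033 0.0355 1; python3 pl.py
```

```text
pose [ 0.6299 -0.0232  0.1119] turn left deg [ 0.04 -0.26  0.55] F [ 0.6  0.3 -0.3] t 20.45
[0.67, 0.98, 7.64] [0.04, -0.26, 0.55]
p1 6467 [0.6405 0.0448 0.0086] [0.063 0.062 0.005] [0.6406 0.0459 0.0086]
p2 3333 [ 0.6383 -0.028   0.0082] [0.063 0.055 0.005] [ 0.6402 -0.0226  0.0086]
blank 3378 [0.6422 0.1134 0.0095] [0.063 0.046 0.008] [0.6432 0.1116 0.0086]
```

Request:
{"method": "play_rows", "body": {
  "motion": [
    [[0.4,0.5,0],[0,-0.2,0.5],220],
    [[0.1,0.2,0],[0,0,0],220],
    [[0,0,0],[0,0,0],220],
    [[0,0,1.5],[0,0,0],220],
    [[0,0,2.5],[0,0,0],220],
    [[0,0,1.8],[0,0,0],220],
    [[0,0,0.3],[0,0,0],220],
    [[0,0,0],[0,0,0],220]
  ]
}}

```text
clock: 21.5
ee_pos: [0.6337, -0.0286, 0.0467]
tool_rot: [[1.0, 0.004, -0.001], [0.004, -1.0, -0.0], [-0.001, 0.0, -1.0]]
wrist_force: [0.7, 0.1, -0.6]
finger_gap: 0.0394
```

```bash
python3 plan.py 0.637 -0.033 0.0355 1
```

```text
pose [ 0.6337 -0.0286  0.0467] turn left deg [0.01 0.07 0.2 ] F [ 0.7  0.1 -0.6] t 21.5
[0.33, 0.44, 1.12] [0.01, 0.07, 0.2]
```

Request:
{"method": "play_rows", "body": {
  "motion": [
    [[0.3,0.4,0],[0,0,0],220],
    [[0,0,0.5],[0,0,0],220],
    [[0,0,0.3],[0,0,0],220],
    [[0,0,0.2],[0,0,0],220],
    [[0,0,0.1],[0,0,0],220],
    [[0,0,0],[0,0,0],220],
    [[0,0,0],[0,0,0],220],
    [[0,0,0],[0,0,0],220]
  ]
}}

```text
clock: 22.5
ee_pos: [0.6382, -0.0328, 0.0369]
tool_rot: [[1.0, 0.003, 0.002], [0.003, -1.0, -0.0], [0.002, 0.0, -1.0]]
wrist_force: [0.2, -0.5, -0.3]
finger_gap: 0.0397
```

```bash
python3 plan.py 0.637 -0.033 0.0355 1
```

```text
pose [ 0.6382 -0.0328  0.0369] turn left deg [ 0.01 -0.11  0.18] F [ 0.2 -0.5 -0.3] t 22.5
[-0.12, 0.02, 0.14] [0.01, -0.11, 0.18]
```

Request:
{"method": "play_rows", "body": {
  "motion": [
    [[0,0,0.1],[0,0,0],220],
    [[0,0,0],[0,0,0],220],
    [[0,0,0],[0,0,0],120],
    [[0,0,0],[0,0,0],60],
    [[0,0,0],[0,0,0],0],
    [[0,0,-0.5],[0,0,0],0],
    [[0,0,-3],[0,0,0],0],
    [[0,0,-3.5],[0,0,0],0]
  ]
}}

```text
clock: 23.5
ee_pos: [0.6363, -0.033, 0.1055]
tool_rot: [[1.0, 0.004, -0.003], [0.004, -1.0, -0.0], [-0.003, 0.0, -1.0]]
wrist_force: [0.8, 0.5, 0.6]
finger_gap: 0.0901
```

```bash
python3 plan.py 0.444 0.064 0.11 1
```

```text
pose [ 0.6363 -0.033   0.1055] turn left deg [0.01 0.18 0.2 ] F [0.8 0.5 0.6] t 23.5
[-19.2, -9.77, -0.39] [0.01, 0.18, 0.2]
```

Request:
{"method": "play_rows", "body": {
  "motion": [
    [[-3,-1.5,-0.3],[0,0,0],0],
    [[-5,-2.5,0],[0,0,0],0],
    [[-5,-2.5,0],[0,0,0],0],
    [[-4,-2,0],[0,0,0],0],
    [[-1.5,-0.8,0],[0,0,0],0],
    [[-0.4,-0.3,0],[0,0,0],0],
    [[0,0,0],[0,0,0],0],
    [[0,0,0],[0,0,0],0]
  ]
}}

```text
clock: 24.5
ee_pos: [0.4483, 0.0645, 0.1139]
tool_rot: [[1.0, 0.0, 0.01], [0.0, -1.0, 0.0], [0.01, -0.0, -1.0]]
wrist_force: [-0.2, 0.0, 0.0]
finger_gap: 0.0919
```

```bash
python3 plan.py 0.4445 0.064 0.023 1; python3 chk.py scene .637 -.033 .0485
```

```text
pose [0.4483 0.0645 0.1139] turn left deg [-0.01 -0.6   0.03] F [-0.2  0.   0. ] t 24.5
[-0.47, 0.06, 9.09] [-0.01, -0.6, 0.03]
250
[ 0.6374 -0.0298  0.0482] [ 0.6382 -0.0293  0.0478] [0.039 0.039 0.007]
```

Request:
{"method": "play_rows", "body": {
  "motion": [
    [[-0.4,0,0],[0,-0.6,0],0],
    [[0,0,0.5],[0,0,0],0],
    [[0,0,2],[0,0,0],0],
    [[0,0,2.5],[0,0,0],0],
    [[0,0,2],[0,0,0],0],
    [[0,0,0.7],[0,0,0],0],
    [[0,0,0],[0,0,0],0],
    [[0,0,0],[0,0,0],0]
  ]
}}

```text
clock: 25.55
ee_pos: [0.446, 0.0637, 0.0339]
tool_rot: [[1.0, -0.003, -0.0], [-0.003, -1.0, 0.001], [-0.0, -0.001, -1.0]]
wrist_force: [0.4, -0.7, -0.3]
finger_gap: 0.0919
```

```bash
python3 plan.py 0.4445 0.064 0.022 1
```

```text
pose [0.446  0.0637 0.0339] turn left deg [-0.06  0.02 -0.15] F [ 0.4 -0.7 -0.3] t 25.55
[-0.15, -0.03, 1.19] [-0.06, 0.02, -0.15]
```

Request:
{"method": "play_rows", "body": {
  "motion": [
    [[0,0,0.5],[0,0,0],0],
    [[-0.1,0,0.4],[0,0,0],0],
    [[0,0,0.1],[0,0,0],0],
    [[0,0,0],[0,0,0],110],
    [[0,0,0],[0,0,0],220],
    [[0,0,0],[0,0,0],220],
    [[0,0,0],[0,0,0],220],
    [[0,0,0],[0,0,0],220]
  ]
}}

```text
clock: 26.55
ee_pos: [0.4459, 0.0638, 0.0245]
tool_rot: [[1.0, -0.003, 0.002], [-0.003, -1.0, 0.001], [0.002, -0.001, -1.0]]
wrist_force: [-0.9, 0.6, -0.2]
finger_gap: 0.0459
```

```bash
python3 plan.py 0.6395 0.044 0.10 1
```

```text
pose [0.4459 0.0638 0.0245] turn left deg [-0.07 -0.13 -0.18] F [-0.9  0.6 -0.2] t 26.55
[19.38, 1.91, -7.5] [-0.07, -0.13, -0.18]
```

Gap .0459 means the jaws are still closing, so I'll finish that and drop slightly first.

Request:
{"method": "play_rows", "body": {
  "motion": [
    [[0,0,0],[0,0,0],220],
    [[0,0,0],[0,0,0],220],
    [[0,0,0],[0,0,0],220],
    [[0,0,0],[0,0,0],220],
    [[0,0,-1],[0,0,0],220],
    [[0,0,-2.5],[0,0,0],220],
    [[0,0,-2.5],[0,0,0],220],
    [[0,0,-1],[0,0,0],220]
  ]
}}

```text
clock: 27.55
ee_pos: [0.445, 0.0638, 0.0973]
tool_rot: [[1.0, -0.002, 0.0], [-0.002, -1.0, 0.001], [0.0, -0.001, -1.0]]
wrist_force: [0.1, 0.4, -1.6]
finger_gap: 0.0397
```

```bash
python3 plan.py 0.6395 0.044 0.10 1; python3 chk.py scene .443 .064 .094
```

```text
pose [0.445  0.0638 0.0973] turn left deg [-0.07 -0.03 -0.12] F [ 0.1  0.4 -1.6] t 27.55
[19.46, 1.94, -0.26] [-0.07, -0.03, -0.12]
84
[0.443  0.0778 0.0941] [0.4499 0.0782 0.0945] [0.075 0.018 0.008]
```

Request:
{"method": "play_rows", "body": {
  "motion": [
    [[2,0.2,0],[0,0,0],220],
    [[4,0.4,0],[0,0,0],220],
    [[5,0.5,0],[0,0,0],220],
    [[4,0.4,0],[0,0,0],220],
    [[2.5,0.2,0],[0,0,0],220],
    [[1.0,0.1,0],[0,0,0],220],
    [[0,0,0],[0,0,0],220],
    [[0,0,0],[0,0,0],220]
  ]
}}

```text
clock: 28.6
ee_pos: [0.631, 0.0439, 0.0932]
tool_rot: [[1.0, -0.001, -0.006], [-0.001, -1.0, -0.002], [-0.006, 0.002, -1.0]]
wrist_force: [-1.2, 0.6, -1.0]
finger_gap: 0.0394
```

```bash
python3 plan.py 0.6395 0.044 0.0315 1
python3 - <<'E'
from h import *
snap('wrist','w2')
E
```

```text
pose [0.631  0.0439 0.0932] turn left deg [ 0.1   0.33 -0.07] F [-1.2  0.6 -1. ] t 28.6
[0.88, -0.02, 6.16] [0.1, 0.33, -0.07]
```

View pics/w2.png

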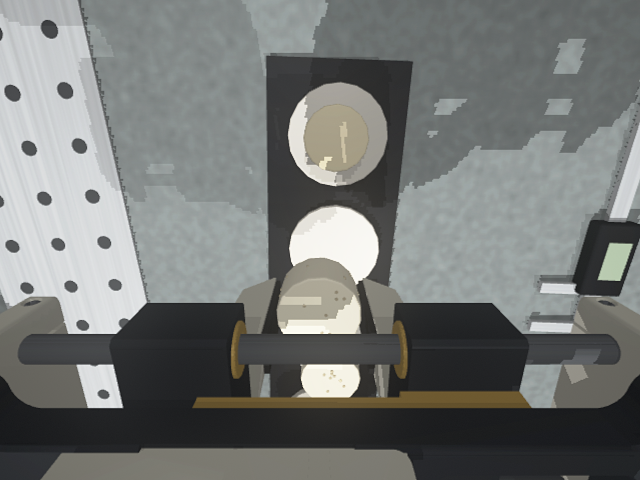

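The foam_26 is held upright at (320,300) over plate p1 (333,245). The blank sits untouched at (336,137).

Request:
{"method": "play_rows", "body": {
  "motion": [
    [[0.7,0,0],[0,0.3,0],220],
    [[0.1,0,0],[0,0,0],220],
    [[0,0,1],[0,0,0],220],
    [[0,0,2],[0,0,0],220],
    [[0,0,1.5],[0,0,0],220],
    [[0,0,0.5],[0,0,0],220],
    [[0,0,0],[0,0,0],220],
    [[0,0,0],[0,0,0],220]
  ]
}}

```text
clock: 29.65
ee_pos: [0.6376, 0.0439, 0.0389]
tool_rot: [[1.0, -0.0, -0.002], [-0.0, -1.0, -0.002], [-0.002, 0.002, -1.0]]
wrist_force: [-0.1, -0.9, -0.1]
finger_gap: 0.0399
```

```bash
python3 plan.py 0.6395 0.044 0.0315 1
```

```text
pose [0.6376 0.0439 0.0389] turn left deg [ 0.14  0.12 -0.01] F [-0.1 -0.9 -0.1] t 29.65
[0.19, -0.02, 0.74] [0.14, 0.12, -0.01]
```

Request:
{"method": "play_rows", "body": {
  "motion": [
    [[0.1,0,0.3],[0,0,0],220],
    [[0,0,0.2],[0,0,0],220],
    [[0,0,0.15],[0,0,0],220],
    [[0,0,0.1],[0,0,0],220],
    [[0,0,0],[0,0,0],220],
    [[0,0,0],[0,0,0],220],
    [[0,0,0],[0,0,0],220],
    [[0,0,0],[0,0,0],220]
  ]
}}

```text
clock: 30.65
ee_pos: [0.6396, 0.0439, 0.0322]
tool_rot: [[1.0, -0.0, 0.0], [-0.0, -1.0, -0.002], [0.0, 0.002, -1.0]]
wrist_force: [-0.7, -0.2, 0.8]
finger_gap: 0.0399
```

```bash
python3 plan.py 0.6395 0.044 0.0315 1
```

```text
pose [0.6396 0.0439 0.0322] turn left deg [ 0.12 -0.01 -0.03] F [-0.7 -0.2  0.8] t 30.65
[-0.01, -0.01, 0.07] [0.12, -0.01, -0.03]
```

Request:
{"method": "play_rows", "body": {
  "motion": [
    [[0,0,0.05],[0,0,0],220],
    [[0,0,0],[0,0,0],120],
    [[0,0,0],[0,0,0],60],
    [[0,0,0],[0,0,0],0],
    [[0,0,0],[0,0,0],0],
    [[0,0,-1],[0,0,0],0],
    [[0,0,-4],[0,0,0],0],
    [[0,0,-4],[0,0,0],0]
  ]
}}

```text
clock: 31.65
ee_pos: [0.6377, 0.0438, 0.1221]
tool_rot: [[1.0, 0.0, -0.005], [0.0, -1.0, -0.003], [-0.005, 0.003, -1.0]]
wrist_force: [1.0, 0.1, -0.3]
finger_gap: 0.0919
```

Request:
{"method": "play_rows", "body": {
  "motion": [
    [[-2,0,-4],[0,0,0],0],
    [[-5,0,-3],[0,0,0],0],
    [[-5,0,0],[0,0,0],0],
    [[-5,-1,0],[0,0,0],0],
    [[-4,-2,0],[0,0,0],0],
    [[-2,-2,0],[0,0,0],0],
    [[0,0,0],[0,0,0],0],
    [[0,0,0],[0,0,0],0]
  ]
}}

```text
clock: 32.65
ee_pos: [0.4045, 0.0961, 0.2031]
tool_rot: [[1.0, 0.0, 0.011], [0.0, -1.0, -0.004], [0.011, 0.004, -1.0]]
wrist_force: [-0.1, -0.5, 0.1]
finger_gap: 0.0916
```

```bash
for a in ".6395 .044 .0345" ".637 -.033 .0485" ".6305 -.11 .0625" ".6285 -.1875 .0765" ".639 .119 .0205"; do python3 chk.py scene $a; python3 chk.py top $a; done
python3 - <<'E'
from h import *
p,d=snap('scene','s9'); cv2.imwrite('pics/s9c.png',cv2.resize(p[130:380,120:480,::-1],None,fx=2,fy=2))
s=env.get_state();print(s['clock'],s['ee_pos'])
a=cv2.imread('pics/scene0.png').astype(int)[100:210,120:245]; print(abs(a-p[100:210,120:245,::-1]).mean())
E
```

```text
285
[0.6393 0.0467 0.034 ] [0.6396 0.0476 0.0339] [0.04  0.04  0.007]
255
[0.6361 0.0434 0.0344] [0.6364 0.0432 0.0343] [0.04  0.038 0.008]
254
[ 0.6377 -0.03    0.0481] [ 0.6383 -0.0294  0.0478] [0.04  0.039 0.007]
277
[ 0.6356 -0.0344  0.0486] [ 0.6351 -0.0342  0.0482] [0.04  0.037 0.008]
228
[ 0.6311 -0.1086  0.062 ] [ 0.6315 -0.1069  0.0618] [0.038 0.04  0.007]
281
[ 0.629  -0.1119  0.0626] [ 0.6283 -0.1115  0.0625] [0.039 0.037 0.008]
209
[ 0.6282 -0.1856  0.0759] [ 0.6281 -0.1847  0.0756] [0.039 0.041 0.007]
286
[ 0.6256 -0.1901  0.0764] [ 0.6256 -0.1892  0.0763] [0.04  0.038 0.008]
310
[0.6403 0.1234 0.02  ] [0.641  0.1239 0.0199] [0.04  0.039 0.007]
252
[0.6384 0.1192 0.0204] [0.6381 0.119  0.0202] [0.039 0.039 0.008]
33.2 [0.40394161 0.09628222 0.20243864]
2.3391757575757577
```

View pics/s9c.png

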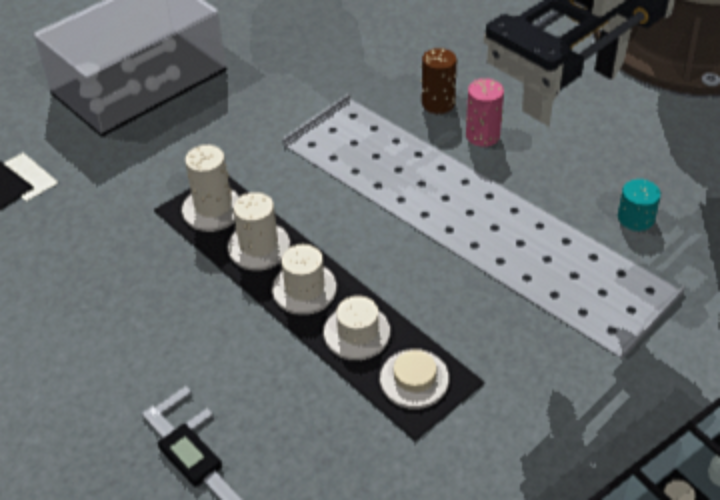

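All four stand centred on their plates, from the blank at (415,370) up to the tallest at (207,160). The case and look-alikes are unmoved, and the arm is clear.

```bash
python3 -c "
from cell import env
print(env.close_job())"
```

```text
the job is handed in; nothing more can be done
None
```

The foaming series is finished and handed in at about 33 s of the 93 s allowed. The specimens were moved in the order 68, 54, 40, 26, and counted from the blank at the left (+y) end they now rise 26, 40, 54, 68 mm.

**Last checks, passed:**
- **Heights:** both fixed cameras show the four tops at about 34, 48, 62 and 76 mm above the bench. That is right for specimens standing upright on 9 mm plates.
- **Centring:** every specimen is within about 3 mm of its plate's centre, against the 12 mm allowed.
- **Left in place:** the blank measured within 1 mm of its starting spot from the top view. The display case shows no visible change, and the arm is clear of everything.

**Disagreement between cameras:** the wrist and scene cameras placed things about 2–4 mm away from the top camera. I mostly aimed between the wrist and top readings, and the remaining difference is well inside the tolerance. One check from the top camera failed because the arm blocked its view, so I used the scene camera for that reading and rechecked from both at the end.

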